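Slide the button tins into the sewing table rack

ROBOT

A 6-joint arm with a two-finger parallel gripper is mounted at the origin on the work surface. World frame = base frame: x ahead of the robot, y to its left, z up, the work surface at z = 0. Lengths are in m, angles in degrees, forces in N, time in s.
With the tool pointing down it reaches from about 0.375 to 0.75 m from the base axis. Payload 9 kg.
Tool frame: the origin (TCP) lies on the front face of the gripper's body, between the roots of the fingers; the fingertips stand robot.tips_ahead ahead of it and the grasp point (between the pads) lies 54 mm ahead of it (robot.tips_ahead is the distance from the TCP to the fingertips, in m); z points along the fingers, y is the direction in which the jaws open and shut (so a half turn about z gives the same grasp; the last joint's range is limited). The gripper opens to 85 mm and grips with 20 to 120 N. Pads are 22 mm wide; open, the fingers measure 114 mm over their backs; the gripper's body (76 mm by 85 mm) begins 54 mm behind the grasp point. The pads swing forward as they close: fully open they stand 13 mm farther back than shut.
Start: joints at [-78.192, 5.964, 5.575, 89.605, 0, 77.527], TCP at [0.247, -0.547, 0.304] pointing down, gripper open.
Joint ranges: [-171.21, 171.21], [-48.23, 106.86], [-62.78, 66.21], [-105.2, 120.99], [-86.42, 89.51], [-180, 180]. Speed limits (degrees/s): [127.2, 127.2, 147.25, 180, 180, 180].

INTERFACE

Orientations are given as [roll, pitch, yaw] about the fixed x, y, z axes, in that order (R = Rz(yaw) Ry(pitch) Rx(roll)).
In Python, from bench import robot, imaging gives the robot as it stands.
- The arm moves only by the tool jog_arm, never from a script. Its argument "plan" is a list of rows, each an object of numbers: "dx", "dy", "dz": the shift along the world's x, y, z in mm; "ax", "ay", "az": the turn, a rotation vector about the world's x, y, z in rad. A call has 1 to 5 rows; each row shifts and turns the pose as measured when the row begins; what a row does not reach is not made up. A row lasts 1/8 s, in which the tool goes at most 62.5 mm and 10.7 degrees, less where a joint would pass 70% of its speed; a pose out of reach is approached as far as the arm can. A call with a gripper value outside its range is refused whole. "grip" is the opening, from 0 (shut) to 1 (fully open), set as the call begins (left out, the last holds). The fingers move at their own pace and stop on an object; "force" is the grip in N (left out, the last holds). Time passes only in rows, so rows that do not move let the fingers close. It gives the time, the measured TCP pose, the force and the opening at its end, in the units of the state.
- robot.sense(): the state, without advancing time (a new reading comes with each control period).
- imaging.capture(name): name is "scene" or "side" or "wrist"; returns a dict with "img" (384x512x3 uint8, red, green, blue), "z_map" (384x512 float32, m along the optical axis (not along the pixel's ray), 0 where there is no reading), "K" (3x3 intrinsics, pixels), "R" (3x3) and "t" (3): a world point X has camera coordinates R X + t. Camera axes: x right, y down, z forward; pixel columns grow to the right and rows downward; lengths in m; the calibration is good to about 2 mm. A picture is of the moment at which its call begins.
- robot.job_done(): hands the job in, once; it reports no verdict.
The state is a dict: "clock": time; "joint_positions": joint angles; "joint_velocities": joint speeds; "joint_efforts": joint torques, N m; "tcp_pos": TCP position; "ee_rot": TCP orientation; "contact_force": force on the tool from outside, world axes, zero at the start; "torque": the same for the moment, N m; "gripper_width": finger opening in m.
Only numpy, scipy, OpenCV 4.12 (cv2) and the standard library are available. Lean on these libraries where they do the work, as an engineer would, in place of code of your own. Each camera call takes 0.05 s, during which the arm holds its last target. There are 200 camera calls.

TASK

Put the three round button tins away in the rack: slide the red one along the table into the lane between the two rails until it rests against the end stop, then the yellow one up against it, then the blue one up against that, so that they stand upright in single file without gaps. Only slide them: do not lift them or tip them over. Leave the glass jar, the scissors and the green tape measure where they are.

Things in the scene. Friction and masses are not known exactly. Their poses are not given: they have to be found in the camera images.
- rack: rack fixed to the table: two straight aluminium rails 26 mm high, 10 mm thick, forming a lane 98 mm wide inside and 285 mm long, closed at the far end by a stop. Origin: centre of the lane's mouth (where the straight rails begin) at table level; x runs level down the lane to the stop (roughly to the robot's left, world +y), y across, z up. No raised floor: tins slide on the table.
- rack_stop (a point): centre of the inner face of the rack's orange end stop (40 mm high), at table level, at x = 285 mm in the rack's frame. Tins touching one another and the stop have centres at rack x = 239, 147, 55 mm
- rack_flare (a point): middle between the tips of the two orange flared rail ends, 26 mm high, that widen the lane's entry from 98 mm at the mouth to about 145 mm here, 45 mm before the mouth; at table level
- tin_red: red closed round tin, upright, 92 mm in diameter, 60 mm tall, 0.2 to 0.4 kg, white dots on its flat lid; too wide to grasp; stands loose on the table and slides without tipping when pushed low from the side. Origin: centre of its underside, z up; yaw means nothing. Starts on the robot's right, outside the lane's mouth; the three tins stand in any arrangement.
- tin_yellow: yellow closed round tin, upright, 92 mm in diameter, 60 mm tall, 0.2 to 0.4 kg, white dots on its flat lid; too wide to grasp; stands loose on the table and slides without tipping when pushed low from the side. Origin: centre of its underside, z up; yaw means nothing. Starts on the robot's right, outside the lane's mouth; the three tins stand in any arrangement.
- tin_blue: blue closed round tin, upright, 92 mm in diameter, 60 mm tall, 0.2 to 0.4 kg, white dots on its flat lid; too wide to grasp; stands loose on the table and slides without tipping when pushed low from the side. Origin: centre of its underside, z up; yaw means nothing. Starts on the robot's right, outside the lane's mouth; the three tins stand in any arrangement.
- jar: bystander: glass jar with a wooden lid, 88 mm in diameter, 99 mm tall, beyond the left end of the rack. Origin: centre of its underside, z up
- scissors: bystander: scissors with yellow handles lying flat on the table beyond the rack, about 140 mm long, 76 mm wide, 12 mm high. Origin: near their middle, under them; x axis towards the blade tips, z up
- tape: bystander: round green tape measure lying flat between robot and rack, 64 mm in diameter, 22 mm high, with a small metal tab at +x. Origin: centre of its underside, z up
There are look-alikes about, which are no part of the job. Several things look just like the tin_red: the one meant starts nearest to the robot's base.

How it is judged (in metres and radians):
On the way, in this order (a step that is already met when the one before it is completed fails the run):
1. the red tin stands in the lane against the end stop (angle between tin_red's own z axis and vertical below 0.1 rad and y of tin_red in the frame of rack between -0.012 and 0.012 m and x of tin_red in the frame of rack above 0.03 m and height (world z) of tin_red below 0.008 m and linear speed of tin_red below 0.015 m/s and x of tin_red in the frame of rack above 0.231 m), for 0.2 s.
2. the yellow tin stands in the lane against the red one (all of step 1 and angle between tin_yellow's own z axis and vertical below 0.1 rad and y of tin_yellow in the frame of rack between -0.012 and 0.012 m and x of tin_yellow in the frame of rack above 0.03 m and height (world z) of tin_yellow below 0.008 m and linear speed of tin_yellow below 0.015 m/s and horizontal distance between tin_yellow and tin_red below 0.099 m), for 0.2 s.
3. the blue tin stands in the lane against the yellow one (all of step 2 and angle between tin_blue's own z axis and vertical below 0.1 rad and y of tin_blue in the frame of rack between -0.012 and 0.012 m and x of tin_blue in the frame of rack above 0.03 m and height (world z) of tin_blue below 0.008 m and linear speed of tin_blue below 0.015 m/s and horizontal distance between tin_blue and tin_yellow below 0.099 m), for 0.2 s.
At the end, for the whole second after the job is handed in: All three tins stand on the table in the lane, at rest and upright (within 0.1 rad), centred between the rails (within 12 mm), all between the straight rails: red nearest the stop with a gap of at most 8 mm, yellow next with at most 7 mm of gap to red, blue last with at most 7 mm of gap to yellow (all of step 3); the robot touches nothing.
It fails at once if a tin is tipped by more than 0.4 rad (angle between any of tin_red, tin_yellow, tin_blue's own z axis and vertical above 0.4 rad).
It fails at once if a tin is lifted by more than 25 mm (height (world z) of any of tin_red, tin_yellow, tin_blue above 0.025 m).
It fails at once if the jar, scissors or tape measure is moved by more than 20 mm (distance of any of jar, scissors, tape from where it was at the start of the episode above 0.02 m).
It also fails if it takes over 72 s, if anything falls off the work surface, if the arm or the gripper's body presses on something with over 40 N, if the wrist force passes 120 N, or if a joint passes its speed limit or range.

## Working session

There is one attempt and no reset: what is moved stays moved. The work goes in short steps, Python scripts to look and compute and a tool call to move; the robot and the scene stay as the last step left them, time stands still between calls to the robot, and variables do not carry over. Pictures are saved under pics/ and viewed, about 8 in all and at most 12, crops included, and the job is handed in when it is done.

Besides the shell and the picture viewer there is one more tool, called after ">>>" as a command line: name --argument value ..., lists and objects as JSON in quotes. jog_arm: Moves the arm, as the interface text tells. Its arguments: {"type":"object","properties":{"plan":{"type":"array"},"grip":{"type":"number"},"force":{"type":"number"}},"required":["plan"]}

```bash
mkdir -p pics; cat > h.py <<'E'
import numpy as np, cv2
from bench import robot, imaging
def save(c,n): cv2.imwrite('pics/'+n, c['img'][:,:,::-1])
def world(c,u,v,h):
    d=c['R'].T@np.linalg.inv(c['K'])@np.array([u,v,1.]); o=-c['R'].T@c['t']
    return o+d*(h-o[2])/d[2]
def cloud(c):
    z=c['z_map']; v,u=np.mgrid[:z.shape[0],:z.shape[1]]
    p=np.stack([u*z,v*z,z],-1)@np.linalg.inv(c['K']).T
    return (p-c['t'])@c['R']
E
python3 - <<'E'
from h import *
a=imaging.capture('scene'); b=imaging.capture('side')
save(a,'a.png'); save(b,'b.png')
print(robot.sense(), robot.tips_ahead)
for c in(a,b): print(-c['R'].T@c['t'])
cv2.imwrite('pics/ab.png',np.hstack([a['img'],b['img']])[:,:,::-1][:, :] if 0 else cv2.resize(np.vstack([a['img'],b['img']])[:,:,::-1],(400,600)))
E
```

```text
{'clock': 0.1, 'joint_positions': array([-7.81913903e+01,  5.99313060e+00,  5.53174887e+00,  8.96051131e+01,
        1.75809295e-03,  7.75282509e+01]), 'joint_velocities': array([ 0.03290488, -0.06833119,  0.2402829 , -0.01430221,  0.06426171,
        0.04144914]), 'joint_efforts': array([ 4.63799646e-03, -5.58208501e+01,  5.04719532e+01,  1.28294728e-02,
       -3.66997756e-04, -3.31161812e-05]), 'tcp_pos': array([ 0.24670635, -0.54669871,  0.3032234 ]), 'ee_rot': array([-1.79935454e+02, -1.60767062e-02,  2.42803486e+01]), 'contact_force': array([-0.04396125,  1.04518984, -0.62169778]), 'torque': array([-0.03633478,  0.014263  , -0.04491462]), 'gripper_width': 0.08573638566671533} 0.0726
[1.10812842 0.25608725 0.96835452]
[0.5610522  0.74362875 0.7348907 ]
```

View pics/a.png

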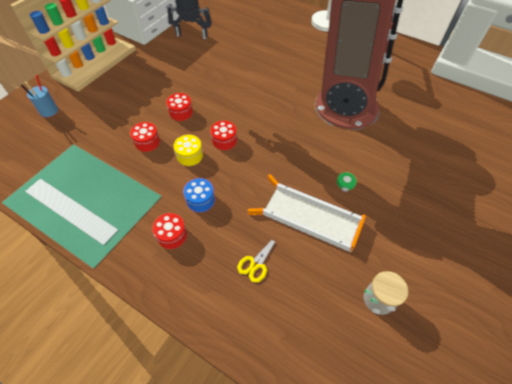

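View pics/b.png

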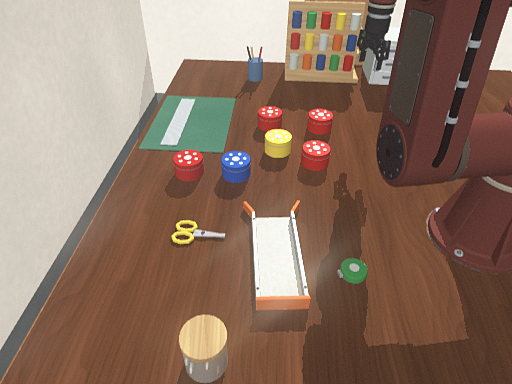

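Scene shows four red tins at about (170,229), (144,134), (180,104) and (223,132), yellow at (188,148), blue at (198,192). The rack runs from its flare (262,197) to its stop (358,232), tape at (346,181), scissors at (257,262), jar at (384,292). The side view agrees. Next I locate everything in world coordinates.

```bash
cat >> h.py <<'E'
def masks(c):
    H=cv2.cvtColor(c['img'],cv2.COLOR_RGB2HSV); h,s,v=H[...,0],H[...,1],H[...,2]
    g=(s>150)&(v>80)
    return {'red':g&((h<4)|(h>174)),'yellow':g&(h>22)&(h<34)&(v>150),'blue':g&(h>100)&(h<125),'orange':g&(h>8)&(h<20)&(v>180)}
def tins(c):
    P=cloud(c); ok=(c['z_map']>0)&(P[...,2]>.05)&(P[...,2]<.072)
    out=[]
    for k,m in masks(c).items():
        if k=='orange': continue
        # lid: points at lid height, close dots
        L=cv2.morphologyEx(((m&ok)*255).astype('uint8'),cv2.MORPH_CLOSE,np.ones((7,7)))
        n,l,st,_=cv2.connectedComponentsWithStats(L)
        for i in range(1,n):
            if st[i,4]<60: continue
            cs=max(cv2.findContours((l==i).astype('uint8'),0,1)[0],key=len)[:,0]
            w=np.array([world(c,u,v,.06)[:2] for u,v in cs],'float32')
            (x,y),r=cv2.minEnclosingCircle(w); out.append((k,st[i,:2]+st[i,2:4]//2,round(x,3),round(y,3),round(r,3)))
    return out
E
python3 - <<'E'
from h import *
for n in('scene','side'):
    c=imaging.capture(n); print(n)
    for t in tins(c): print(*t)
    P=cloud(c)[(c['z_map']>0)]; m=masks(c)['orange'][(c['z_map']>0)]
    o=P[m&(P[:,2]>.012)&(P[:,2]<.05)&(P[:,0]>.3)&(P[:,1]>-.4)]
    l=cv2.connectedComponents(m.astype('uint8').reshape(-1,1))[0]
    # cluster oranges
    from scipy.cluster.hierarchy import fclusterdata
    if len(o)>5:
        f=fclusterdata(o[:,:2],.03,'distance')
        for i in set(f): q=o[f==i]; print('orange',len(q),q.min(0).round(3),q.max(0).round(3),q.mean(0).round(3))
    # rails
    img=c['img'][c['z_map']>0].astype(int); grey=(np.ptp(img,axis=1)<40)
    r=P[grey&(P[:,2]>.021)&(P[:,2]<.032)&(P[:,0]>.3)&(P[:,0]<.8)&(P[:,1]>-.3)&(P[:,1]<.4)]
    print('rail',len(r))
    for y in np.arange(-.2,.3,.03):
        s=r[abs(r[:,1]-y)<.006]; print(round(y,2),np.sort(s[:,0]).round(3)[::max(1,len(s)//10)])
E
```

```text
scene
red [179 102] 0.393 -0.531 0.05
red [223 131] 0.424 -0.301 0.05
red [144 132] 0.582 -0.536 0.05
red [168 228] 0.829 -0.215 0.047
yellow [187 146] 0.547 -0.368 0.05
blue [199 192] 0.678 -0.218 0.048
orange 97 [0.464 0.25  0.034] [0.582 0.27  0.045] [0.526 0.261 0.04 ]
orange 70 [ 0.605 -0.062  0.012] [ 0.638 -0.022  0.03 ] [ 0.622 -0.041  0.023]
orange 49 [ 0.477 -0.078  0.016] [ 0.502 -0.035  0.03 ] [ 0.492 -0.057  0.025]
rail 686
-0.2 []
-0.17 []
-0.14 []
-0.11 []
-0.08 []
-0.05 []
-0.02 [0.495 0.495 0.495 0.498 0.499 0.501 0.501 0.502 0.503 0.505 0.601 0.602
 0.606 0.606 0.608 0.611]
0.01 [0.489 0.493 0.494 0.497 0.498 0.5   0.501 0.601 0.602 0.606 0.608 0.609]
0.04 [0.485 0.49  0.491 0.493 0.494 0.496 0.5   0.598 0.599 0.6   0.604 0.605
 0.606]
0.07 [0.485 0.488 0.489 0.491 0.492 0.495 0.496 0.593 0.595 0.598 0.599 0.601
 0.602 0.602]
0.1 [0.481 0.482 0.487 0.487 0.488 0.49  0.492 0.493 0.59  0.592 0.595 0.597
 0.598 0.599 0.6  ]
0.13 [0.477 0.479 0.482 0.484 0.486 0.487 0.487 0.488 0.589 0.59  0.591 0.593
 0.595 0.596 0.597]
0.16 [0.344 0.349 0.356 0.474 0.48  0.482 0.485 0
[... 954 characters left out ...]
496 0.499 0.499 0.599 0.601 0.601 0.604 0.606
 0.607]
0.04 [0.489 0.489 0.494 0.494 0.496 0.597 0.599 0.6   0.602 0.602 0.605]
0.07 [0.484 0.484 0.487 0.489 0.489 0.492 0.592 0.592 0.595 0.595 0.597 0.6
 0.6  ]
0.1 [0.48  0.482 0.485 0.485 0.487 0.488 0.49  0.59  0.593 0.593 0.595 0.598]
0.13 [0.478 0.478 0.481 0.483 0.483 0.485 0.486 0.586 0.586 0.588 0.589 0.591
 0.593 0.594]
0.16 [0.345 0.354 0.358 0.475 0.477 0.479 0.484 0.584 0.587 0.589]
0.19 [0.471 0.473 0.473 0.475 0.478 0.478 0.48  0.58  0.58  0.583 0.585 0.585
 0.587]
0.22 [0.467 0.47  0.472 0.474 0.474 0.477 0.576 0.579 0.581 0.583 0.585]
0.25 [0.574 0.575 0.575 0.577 0.577 0.577 0.579 0.579 0.579 0.581 0.581 0.581
 0.581]
0.28 []
```

Red candidates in the scene view, with distance from the base: (179,102) 0.65 m, (223,131) 0.515 m, (144,132) 0.79 m, (168,228) 0.85 m. The one at (223,131) is nearest to the base, so it should be the one meant. I'll confirm it in a crop and refine the centres from the lid depth.

```bash
cat >> h.py <<'E'
def lids(guess,views=('scene','side')):
    for n in views:
        c=imaging.capture(n); P=cloud(c)[c['z_map']>0]; P=P[(P[:,2]>.052)&(P[:,2]<.068)]
        for k,g in guess.items():
            q=P[np.hypot(*(P[:,:2]-g).T)<.075]
            if len(q)>20:
                (x,y),r=cv2.minEnclosingCircle(q[:,:2].astype('float32')); print(n,k,round(x,3),round(y,3),'r',round(r,3),'mean',q.mean(0).round(3),len(q))
            else: print(n,k,'none')
E
python3 - <<'E'
from h import *
lids({'red':(.421,-.297),'yellow':(.547,-.357),'blue':(.676,-.215)})
c=imaging.capture('scene')
cv2.imwrite('pics/c.png',cv2.resize(c['img'][90:250,120:290,::-1],None,fx=3.4,fy=3.4,interpolation=cv2.INTER_CUBIC))
E
```

```text
scene red 0.42 -0.307 r 0.048 mean [ 0.423 -0.305  0.06 ] 415
scene yellow 0.544 -0.37 r 0.048 mean [ 0.548 -0.368  0.061] 451
scene blue 0.677 -0.224 r 0.048 mean [ 0.678 -0.22   0.061] 585
side red 0.419 -0.303 r 0.047 mean [ 0.419 -0.3    0.057] 362
side yellow 0.542 -0.367 r 0.048 mean [ 0.545 -0.363  0.057] 325
side blue 0.675 -0.22 r 0.048 mean [ 0.674 -0.216  0.057] 414
```

View pics/c.png

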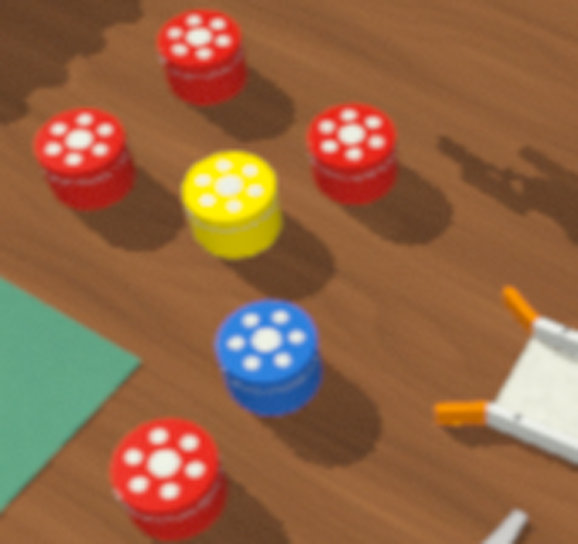

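>>> jog_arm --plan '[{"dx":54,"dy":80,"dz":0,"az":0.15},{"dx":54,"dy":80,"dz":-10,"az":0.14}]' --grip 0.59

```text
$.plan[0]: bad value
```

The crop shows the red tin at crop (352,150), nearest to the robot: that is the one meant. Moving behind it.

>>> jog_arm --plan '[{"dx":29,"dy":48,"dz":0,"az":0.16},{"dx":29,"dy":48,"dz":0,"az":0.16},{"dx":29,"dy":48,"dz":0},{"dx":29,"dy":48,"dz":0},{"dx":0,"dy":0,"dz":-60}]' --grip 0.59

```text
$.plan[0]: bad value
```

```bash
python3 -c "
from h import *
s=robot.sense();print(s['tcp_pos'],s['ee_rot'],s['gripper_width'],robot.tips_ahead,s['clock'])"
```

```text
[ 0.24673233 -0.54686552  0.30375182] [-1.79986532e+02 -2.62952748e-03  2.42788353e+01] 0.08543731930358127 0.0726 0.35
```

>>> jog_arm --plan '[{"dx":29,"dy":48,"dz":0,"ax":0,"ay":0,"az":0.16},{"dx":29,"dy":48,"dz":0,"ax":0,"ay":0,"az":0.16},{"dx":29,"dy":48,"dz":0,"ax":0,"ay":0,"az":0},{"dx":29,"dy":48,"dz":0,"ax":0,"ay":0,"az":0},{"dx":0,"dy":0,"dz":-60,"ax":0,"ay":0,"az":0}]' --grip 0.59

```text
clock: 0.98
tcp_pos: [0.366, -0.3515, 0.2464]
ee_rot: [179.5, 0.1, 43.1]
contact_force: [0.4, -1.5, -1.3]
gripper_width: 0.0505
```

```bash
python3 -c "
from h import *
s=robot.sense();print(s['tcp_pos'],s['ee_rot'],s['gripper_width'],robot.tips_ahead,s['clock'])"
```

```text
[ 0.36600818 -0.35145743  0.24642296] [1.79517011e+02 5.77481078e-02 4.31220853e+01] 0.050547171935144804 0.0726 0.975
```

>>> jog_arm --plan '[{"dx":0,"dy":0,"dz":-60,"ax":0,"ay":0,"az":0},{"dx":0,"dy":0,"dz":-60,"ax":0,"ay":0,"az":0},{"dx":0,"dy":0,"dz":-36,"ax":0,"ay":0,"az":0},{"dx":8,"dy":8,"dz":0,"ax":0,"ay":0,"az":0},{"dx":8,"dy":8,"dz":0,"ax":0,"ay":0,"az":0}]'

```text
clock: 1.6
tcp_pos: [0.3822, -0.332, 0.0844]
ee_rot: [179.6, 0.1, 43.2]
contact_force: [-0.9, -1.0, -0.0]
gripper_width: 0.05
```

```bash
python3 -c "
from h import *
c=imaging.capture('side'); cv2.imwrite('pics/d.png',cv2.resize(c['img'][60:260,180:440,::-1],None,fx=3,fy=3))
lids({'red':(.42,-.303)},('side',))"
```

```text
side red 0.411 -0.307 r 0.066 mean [ 0.418 -0.299  0.057] 459
```

View pics/d.png

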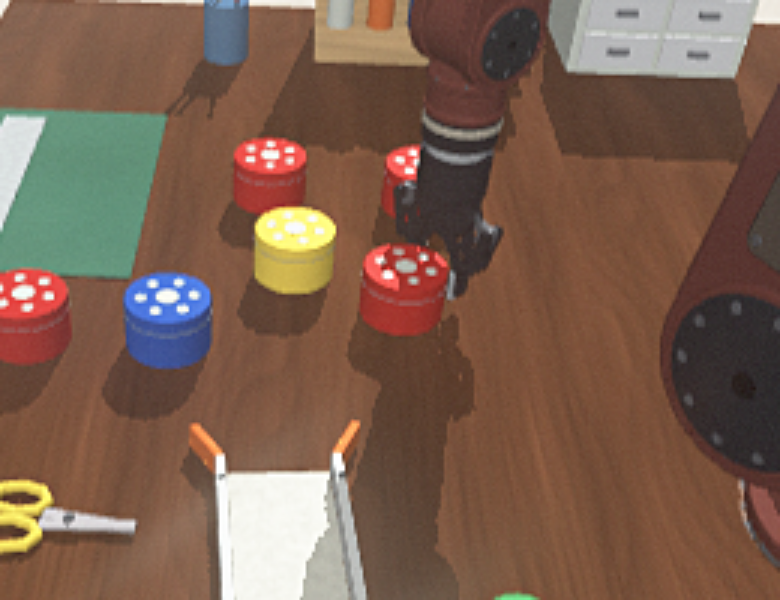

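The picture shows the gripper's fingers just behind the red tin (crop 405,280), with a clear path to the mouth (crop 275,460). Pushing diagonally.

>>> jog_arm --plan '[{"dx":8,"dy":7,"dz":2,"ax":0,"ay":0,"az":0},{"dx":15,"dy":13,"dz":1,"ax":0,"ay":0,"az":0},{"dx":15,"dy":13,"dz":0,"ax":0,"ay":0,"az":0},{"dx":15,"dy":13,"dz":0,"ax":0,"ay":0,"az":0},{"dx":15,"dy":13,"dz":0,"ax":0,"ay":0,"az":0}]'

```text
clock: 2.33
tcp_pos: [0.4557, -0.273, 0.0945]
ee_rot: [179.1, 0.1, 43.2]
contact_force: [-0.5, -0.5, -1.2]
gripper_width: 0.05
```

```bash
cat >> h.py <<'E'
def sides(cols,views=('scene','side'),box=((.3,.8),(-.5,.3))):
    # lid centre per colour via rays: coloured points near lid height, robust to gripper
    for n in views:
        c=imaging.capture(n); P=cloud(c); M=masks(c)
        for k in cols:
            q=P[M[k]&(c['z_map']>0)]; q=q[(q[:,2]>.05)&(q[:,2]<.07)&(q[:,0]>box[0][0])&(q[:,0]<box[0][1])&(q[:,1]>box[1][0])&(q[:,1]<box[1][1])]
            (x,y),r=cv2.minEnclosingCircle(q[:,:2].astype('float32')); print(n,k,round(x,3),round(y,3),'r',round(r,3),len(q))
    print(robot.sense()['tcp_pos'].round(4),robot.sense()['ee_rot'].round(1))
E
python3 -c "
from h import *
sides(['red'],box=((.38,.7),(-.4,.3)))"
```

```text
scene red 0.495 -0.24 r 0.048 306
side red 0.498 -0.24 r 0.052 305
[ 0.4563 -0.2724  0.0946] [1.791e+02 1.000e-01 4.330e+01]
```

>>> jog_arm --plan '[{"dx":14,"dy":14,"dz":-3,"ax":0,"ay":0,"az":0},{"dx":14,"dy":14,"dz":-3,"ax":0,"ay":0,"az":0},{"dx":14,"dy":15,"dz":-3,"ax":0,"ay":0,"az":0},{"dx":14,"dy":15,"dz":-2,"ax":0,"ay":0,"az":0},{"dx":12,"dy":12,"dz":-2,"ax":0,"ay":0,"az":0}]'

```text
clock: 3.05
tcp_pos: [0.5272, -0.208, 0.0903]
ee_rot: [178.3, 0.5, 43.0]
contact_force: [-4.8, -5.2, 7.3]
gripper_width: 0.0503
```

```bash
python3 -c "
from h import *
sides(['red'],box=((.45,.7),(-.4,.3)))"
```

```text
scene red 0.565 -0.175 r 0.048 346
side red 0.565 -0.174 r 0.051 357
[ 0.5276 -0.2069  0.0896] [178.3   0.4  43.1]
```

>>> jog_arm --plan '[{"dx":-36,"dy":-36,"dz":0,"ax":0,"ay":0,"az":0},{"dx":20,"dy":-4,"dz":0,"ax":0,"ay":0,"az":0.18},{"dx":20,"dy":-4,"dz":0,"ax":0,"ay":0,"az":0.18},{"dx":20,"dy":-4,"dz":0,"ax":0,"ay":0,"az":0.18},{"dx":20,"dy":-4,"dz":0,"ax":0,"ay":0,"az":0.18}]'

```text
clock: 3.78
tcp_pos: [0.5699, -0.2628, 0.0914]
ee_rot: [178.3, 0.4, 85.5]
contact_force: [0.6, -0.2, -0.3]
gripper_width: 0.0502
```

>>> jog_arm --plan '[{"dx":3,"dy":0,"dz":0,"ax":0,"ay":0,"az":0.18},{"dx":0,"dy":0,"dz":0,"ax":0,"ay":0,"az":0}]'

```text
clock: 4.03
tcp_pos: [0.5733, -0.2642, 0.0919]
ee_rot: [178.2, 0.4, 96.1]
contact_force: [-0.2, -0.3, -0.3]
gripper_width: 0.0505
```

```bash
python3 -c "
from h import *
sides(['red'],box=((.45,.7),(-.4,.3)))"
```

```text
scene red 0.569 -0.174 r 0.045 343
side red 0.566 -0.172 r 0.048 355
[ 0.5731 -0.2641  0.0919] [178.2   0.4  96. ]
```

>>> jog_arm --plan '[{"dx":1,"dy":20,"dz":0,"ax":0,"ay":0.03,"az":0},{"dx":0,"dy":15,"dz":-1,"ax":0,"ay":0,"az":0},{"dx":-2,"dy":20,"dz":-1,"ax":0,"ay":0,"az":0},{"dx":-2,"dy":20,"dz":-1,"ax":0,"ay":0,"az":0},{"dx":-2,"dy":20,"dz":-1,"ax":0,"ay":0,"az":0}]'

```text
clock: 4.75
tcp_pos: [0.5684, -0.1654, 0.0902]
ee_rot: [179.8, 0.5, 95.5]
contact_force: [1.2, -5.8, 5.1]
gripper_width: 0.0504
```

```bash
python3 -c "
from h import *
sides(['red'],box=((.45,.7),(-.4,.3)))"
```

```text
scene red 0.568 -0.119 r 0.047 368
side red 0.567 -0.111 r 0.048 404
[ 0.5677 -0.1634  0.0893] [179.9   0.3  95.6]
```

>>> jog_arm --plan '[{"dx":-4,"dy":20,"dz":-1,"ax":0,"ay":0,"az":0},{"dx":-4,"dy":20,"dz":-1,"ax":0,"ay":0,"az":0},{"dx":-2,"dy":20,"dz":-1,"ax":0,"ay":0,"az":0.01},{"dx":-2,"dy":20,"dz":-1,"ax":0,"ay":0,"az":0},{"dx":-2,"dy":20,"dz":-1,"ax":0,"ay":0,"az":0}]'

```text
clock: 5.48
tcp_pos: [0.5554, -0.0628, 0.0882]
ee_rot: [179.5, 0.9, 96.0]
contact_force: [0.6, -6.2, 6.6]
gripper_width: 0.0506
```

```bash
python3 -c "
from h import *
sides(['red'],box=((.45,.7),(-.4,.3)))"
```

```text
scene red 0.555 -0.016 r 0.046 373
side red 0.551 -0.009 r 0.048 488
[ 0.5544 -0.0609  0.0871] [179.6   0.7  96.2]
```

>>> jog_arm --plan '[{"dx":-2,"dy":20,"dz":0,"ax":0,"ay":0,"az":0},{"dx":-2,"dy":20,"dz":0,"ax":0,"ay":0,"az":0},{"dx":-2,"dy":20,"dz":0,"ax":0,"ay":0,"az":0},{"dx":-2,"dy":20,"dz":0,"ax":0,"ay":0,"az":0},{"dx":-2,"dy":20,"dz":0,"ax":0,"ay":0,"az":0}]'

```text
clock: 6.2
tcp_pos: [0.5432, 0.0434, 0.0869]
ee_rot: [179.7, 0.8, 96.0]
contact_force: [0.2, -3.6, 2.2]
gripper_width: 0.0501
```

>>> jog_arm --plan '[{"dx":-2,"dy":20,"dz":0,"ax":0,"ay":0,"az":0},{"dx":-2,"dy":20,"dz":0,"ax":0,"ay":0,"az":0},{"dx":-2,"dy":20,"dz":0,"ax":0,"ay":0,"az":0},{"dx":-2,"dy":18,"dz":0,"ax":0,"ay":0,"az":0}]'

```text
clock: 6.7
tcp_pos: [0.5336, 0.127, 0.0868]
ee_rot: [179.7, 0.8, 96.1]
contact_force: [1.9, -3.8, 2.8]
gripper_width: 0.0507
```

```bash
python3 -c "
from h import *
sides(['red'],box=((.45,.7),(-.4,.3)))"
```

```text
scene red 0.533 0.175 r 0.046 388
side red 0.527 0.177 r 0.05 781
[0.5331 0.1279 0.0864] [179.8   0.7  96.2]
```

>>> jog_arm --plan '[{"dx":-1,"dy":12,"dz":0,"ax":0,"ay":0,"az":0},{"dx":-1,"dy":10,"dz":0,"ax":0,"ay":0,"az":0},{"dx":-0.5,"dy":5,"dz":0,"ax":0,"ay":0,"az":0},{"dx":0,"dy":3,"dz":0,"ax":0,"ay":0,"az":0}]'

```text
clock: 7.3
tcp_pos: [0.5303, 0.1588, 0.0861]
ee_rot: [179.8, 0.8, 96.2]
contact_force: [0.6, -3.1, 2.6]
gripper_width: 0.0503
```

>>> jog_arm --plan '[{"dx":0,"dy":3,"dz":0,"ax":0,"ay":0,"az":0}]'

```text
clock: 7.42
tcp_pos: [0.5304, 0.1618, 0.0862]
ee_rot: [179.8, 0.8, 96.1]
contact_force: [-0.2, -2.7, 2.7]
gripper_width: 0.0502
```

>>> jog_arm --plan '[{"dx":0,"dy":3,"dz":0,"ax":0,"ay":0,"az":0}]'

```text
clock: 7.55
tcp_pos: [0.5305, 0.1629, 0.0862]
ee_rot: [179.9, 1.1, 96.1]
contact_force: [-1.8, -24.5, 5.4]
gripper_width: 0.0504
```

```bash
python3 -c "
from h import *
sides(['red'],box=((.45,.7),(-.4,.3)))"
```

```text
scene red 0.528 0.209 r 0.046 389
side red 0.526 0.212 r 0.047 802
[0.5305 0.1628 0.0862] [179.9   1.1  96.1]
```

Red sits against the stop (force step of 24 N, tin at y≈0.21). Withdrawing and moving behind yellow.

>>> jog_arm --plan '[{"dx":1,"dy":-8,"dz":0,"ax":0,"ay":0,"az":0},{"dx":2,"dy":-20,"dz":0,"ax":0,"ay":0,"az":0},{"dx":0,"dy":-10,"dz":55,"ax":0,"ay":0,"az":0},{"dx":0,"dy":-20,"dz":55,"ax":0,"ay":0,"az":0},{"dx":0,"dy":-60,"dz":0,"ax":0,"ay":0,"az":-0.12}]'

```text
clock: 8.28
tcp_pos: [0.5315, 0.045, 0.1971]
ee_rot: [-179.9, 0.8, 89.4]
contact_force: [1.2, -0.3, -0.8]
gripper_width: 0.0505
```

>>> jog_arm --plan '[{"dx":0,"dy":-60,"dz":0,"ax":0,"ay":0,"az":-0.12},{"dx":0,"dy":-60,"dz":0,"ax":0,"ay":0,"az":0},{"dx":0,"dy":-60,"dz":0,"ax":0,"ay":0,"az":0},{"dx":0,"dy":-60,"dz":0,"ax":0,"ay":0,"az":0},{"dx":0,"dy":-60,"dz":0,"ax":0,"ay":0,"az":0}]'

```text
clock: 8.9
tcp_pos: [0.5308, -0.2631, 0.1977]
ee_rot: [179.8, 0.5, 82.3]
contact_force: [0.7, -0.1, 0.1]
gripper_width: 0.0507
```

>>> jog_arm --plan '[{"dx":0,"dy":-60,"dz":0,"ax":0,"ay":0,"az":0},{"dx":0,"dy":-60,"dz":0,"ax":0,"ay":0,"az":0},{"dx":0,"dy":0,"dz":0,"ax":0,"ay":0,"az":0}]'

```text
clock: 9.28
tcp_pos: [0.5291, -0.3906, 0.1956]
ee_rot: [179.8, 0.3, 82.0]
contact_force: [-0.4, 1.3, 0.5]
gripper_width: 0.0504
```

```bash
python3 -c "
from h import *
lids({'red':(.528,.21),'yellow':(.544,-.367),'blue':(.676,-.22),'look':(.58,-.535)})
s=robot.sense();print(s['tcp_pos'],s['ee_rot'],s['clock'])"
```

```text
scene red 0.528 0.21 r 0.047 mean [0.531 0.209 0.06 ] 676
scene yellow 0.545 -0.371 r 0.048 mean [ 0.548 -0.368  0.06 ] 452
scene blue 0.675 -0.221 r 0.047 mean [ 0.678 -0.22   0.061] 582
scene look 0.581 -0.541 r 0.048 mean [ 0.582 -0.538  0.061] 423
side red 0.527 0.211 r 0.047 mean [0.527 0.215 0.057] 1106
side yellow 0.543 -0.367 r 0.048 mean [ 0.545 -0.363  0.057] 320
side blue 0.673 -0.221 r 0.049 mean [ 0.674 -0.216  0.057] 411
side look 0.582 -0.537 r 0.05 mean [ 0.582 -0.531  0.056] 199
[ 0.52982578 -0.38707019  0.19631593] [179.76127501   0.25831468  82.21368822] 9.375
```

>>> jog_arm --plan '[{"dx":5,"dy":-54,"dz":0,"ax":0,"ay":0,"az":0},{"dx":0,"dy":0,"dz":-50,"ax":0,"ay":0,"az":0},{"dx":0,"dy":0,"dz":-50,"ax":0,"ay":0,"az":0},{"dx":0,"dy":0,"dz":-6,"ax":0,"ay":0,"az":0}]'

```text
clock: 9.88
tcp_pos: [0.5379, -0.4366, 0.0904]
ee_rot: [179.6, 0.2, 82.6]
contact_force: [0.6, 0.4, -0.1]
gripper_width: 0.0502
```

>>> jog_arm --plan '[{"dx":2,"dy":15,"dz":0,"ax":0,"ay":0,"az":0},{"dx":2,"dy":15,"dz":-1,"ax":0,"ay":0,"az":0},{"dx":3,"dy":20,"dz":-1,"ax":0,"ay":0,"az":0},{"dx":3,"dy":20,"dz":-1,"ax":0,"ay":0,"az":0},{"dx":3,"dy":20,"dz":-1,"ax":0,"ay":0,"az":0}]'

```text
clock: 10.5
tcp_pos: [0.5544, -0.341, 0.0939]
ee_rot: [179.2, 0.5, 82.7]
contact_force: [0.4, -2.1, -0.8]
gripper_width: 0.0504
```

```bash
python3 -c "
from h import *
sides(['yellow'],box=((.45,.65),(-.5,.1)))"
```

```text
scene yellow 0.564 -0.293 r 0.048 369
side yellow 0.561 -0.284 r 0.048 199
[ 0.5545 -0.3397  0.0935] [179.2   0.4  82.8]
```

>>> jog_arm --plan '[{"dx":3,"dy":20,"dz":-2,"ax":0,"ay":0,"az":0},{"dx":3,"dy":20,"dz":-2,"ax":0,"ay":0,"az":0},{"dx":3,"dy":18,"dz":-2,"ax":0,"ay":0,"az":0},{"dx":0,"dy":-20,"dz":-1,"ax":0,"ay":0,"az":0},{"dx":13,"dy":-8,"dz":0,"ax":0,"ay":0,"az":0.17}]'

```text
clock: 11.22
tcp_pos: [0.5788, -0.3156, 0.0919]
ee_rot: [178.8, 1.1, 92.6]
contact_force: [0.4, 0.1, 0.8]
gripper_width: 0.0505
```

>>> jog_arm --plan '[{"dx":0,"dy":0,"dz":0,"ax":0,"ay":0,"az":0.06}]'

```text
clock: 11.35
tcp_pos: [0.5791, -0.3177, 0.0917]
ee_rot: [178.7, 1.2, 96.1]
contact_force: [0.6, 0.1, -1.3]
gripper_width: 0.0502
```

```bash
python3 -c "
from h import *
sides(['yellow'],box=((.45,.65),(-.5,.1)))"
```

```text
scene yellow 0.575 -0.236 r 0.048 389
side yellow 0.574 -0.234 r 0.047 267
[ 0.5785 -0.3173  0.0915] [178.8   1.1  96. ]
```

>>> jog_arm --plan '[{"dx":2,"dy":15,"dz":0,"ax":0,"ay":0.02,"az":0},{"dx":0,"dy":15,"dz":-1,"ax":0,"ay":0,"az":0},{"dx":-2,"dy":20,"dz":-1,"ax":0,"ay":0,"az":0},{"dx":-2,"dy":20,"dz":-1,"ax":0,"ay":0,"az":0},{"dx":-2,"dy":20,"dz":-1,"ax":0,"ay":0,"az":0}]'

```text
clock: 12.08
tcp_pos: [0.5751, -0.225, 0.0894]
ee_rot: [179.8, 1.3, 95.6]
contact_force: [-0.2, -4.5, 4.6]
gripper_width: 0.0502
```

```bash
python3 -c "
from h import *
sides(['yellow'],box=((.45,.65),(-.5,.1)))"
```

```text
scene yellow 0.571 -0.182 r 0.05 397
side yellow 0.571 -0.172 r 0.048 282
[ 0.5745 -0.223   0.0885] [179.9   1.1  95.8]
```

>>> jog_arm --plan '[{"dx":-3,"dy":20,"dz":0,"ax":0,"ay":0,"az":0},{"dx":-3,"dy":20,"dz":0,"ax":0,"ay":0,"az":0},{"dx":-3,"dy":20,"dz":0,"ax":0,"ay":0,"az":0},{"dx":-2,"dy":20,"dz":0,"ax":0,"ay":0,"az":0},{"dx":-2,"dy":20,"dz":0,"ax":0,"ay":0,"az":0}]'

```text
clock: 12.8
tcp_pos: [0.5604, -0.1179, 0.0884]
ee_rot: [179.9, 1.2, 95.7]
contact_force: [0.3, -3.4, 0.3]
gripper_width: 0.0504
```

```bash
python3 -c "
from h import *
sides(['yellow'],box=((.45,.65),(-.5,.2)))"
```

```text
scene yellow 0.559 -0.072 r 0.047 417
side yellow 0.555 -0.064 r 0.047 326
[ 0.56   -0.1166  0.088 ] [180.    1.1  95.9]
```

>>> jog_arm --plan '[{"dx":-2,"dy":20,"dz":0,"ax":0,"ay":0,"az":0},{"dx":-2,"dy":20,"dz":0,"ax":0,"ay":0,"az":0},{"dx":-2,"dy":20,"dz":0,"ax":0,"ay":0,"az":0},{"dx":-2,"dy":20,"dz":0,"ax":0,"ay":0,"az":0},{"dx":-2,"dy":20,"dz":0,"ax":0,"ay":0,"az":0}]'

```text
clock: 13.52
tcp_pos: [0.5496, -0.0122, 0.088]
ee_rot: [179.9, 1.2, 95.8]
contact_force: [1.0, -2.7, 0.9]
gripper_width: 0.0502
```

>>> jog_arm --plan '[{"dx":-2,"dy":20,"dz":0,"ax":0,"ay":0,"az":0},{"dx":-2,"dy":20,"dz":0,"ax":0,"ay":0,"az":0},{"dx":-1,"dy":15,"dz":0,"ax":0,"ay":0,"az":0}]'

```text
clock: 13.9
tcp_pos: [0.5437, 0.0473, 0.088]
ee_rot: [180.0, 1.2, 95.8]
contact_force: [0.0, -3.0, 1.4]
gripper_width: 0.0503
```

```bash
python3 -c "
from h import *
sides(['yellow','red'],box=((.45,.65),(-.28,.3)))"
```

```text
scene yellow 0.541 0.094 r 0.047 426
scene red 0.53 0.21 r 0.046 449
side yellow 0.54 0.1 r 0.047 519
side red 0.527 0.212 r 0.047 822
[0.5435 0.0478 0.0878] [180.    1.1  95.9]
```

>>> jog_arm --plan '[{"dx":-1,"dy":10,"dz":0,"ax":0,"ay":0,"az":0},{"dx":-0.5,"dy":5,"dz":0,"ax":0,"ay":0,"az":0},{"dx":0,"dy":3,"dz":0,"ax":0,"ay":0,"az":0}]'

```text
clock: 14.38
tcp_pos: [0.5421, 0.0659, 0.0877]
ee_rot: [180.0, 1.1, 95.8]
contact_force: [0.3, -3.2, 1.0]
gripper_width: 0.0503
```

>>> jog_arm --plan '[{"dx":0,"dy":3,"dz":0,"ax":0,"ay":0,"az":0}]'

```text
clock: 14.5
tcp_pos: [0.5421, 0.0688, 0.0877]
ee_rot: [-180.0, 1.2, 95.8]
contact_force: [0.6, -2.8, 0.6]
gripper_width: 0.0505
```

```bash
python3 -c "
from h import *
sides(['yellow','red'],box=((.45,.65),(-.28,.3)))"
```

```text
scene yellow 0.541 0.117 r 0.047 442
scene red 0.529 0.209 r 0.046 444
side yellow 0.538 0.119 r 0.047 511
side red 0.527 0.213 r 0.046 827
[0.5421 0.0691 0.0877] [-180.     1.1   95.8]
```

Nearly touching; I'll push until the force steps up.

>>> jog_arm --plan '[{"dx":0,"dy":3,"dz":0,"ax":0,"ay":0,"az":0}]'

```text
clock: 14.72
tcp_pos: [0.5421, 0.0716, 0.0877]
ee_rot: [-180.0, 1.2, 95.8]
contact_force: [1.3, -14.8, 2.5]
gripper_width: 0.0504
```

>>> jog_arm --plan '[{"dx":0,"dy":1,"dz":0,"ax":0,"ay":0,"az":0}]'

```text
clock: 14.85
tcp_pos: [0.5423, 0.0716, 0.0877]
ee_rot: [-180.0, 1.3, 95.8]
contact_force: [-0.8, -11.3, 1.6]
gripper_width: 0.0502
```

>>> jog_arm --plan '[{"dx":1,"dy":-8,"dz":0,"ax":0,"ay":0,"az":0},{"dx":2,"dy":-22,"dz":0,"ax":0,"ay":0,"az":0},{"dx":0,"dy":-10,"dz":55,"ax":0,"ay":0,"az":0},{"dx":0,"dy":-10,"dz":55,"ax":0,"ay":0,"az":0},{"dx":35,"dy":-36,"dz":0,"ax":0,"ay":0,"az":-0.16}]'

```text
clock: 15.48
tcp_pos: [0.5784, -0.0141, 0.2004]
ee_rot: [-179.9, 1.0, 86.6]
contact_force: [0.8, 0.1, 0.6]
gripper_width: 0.0504
```

>>> jog_arm --plan '[{"dx":35,"dy":-36,"dz":0,"ax":0,"ay":0,"az":-0.16},{"dx":35,"dy":-36,"dz":0,"ax":0,"ay":0,"az":-0.16},{"dx":35,"dy":-36,"dz":0,"ax":0,"ay":0,"az":-0.16},{"dx":35,"dy":-36,"dz":0,"ax":0,"ay":0,"az":-0.16},{"dx":0,"dy":0,"dz":0,"ax":0,"ay":0,"az":0}]'

```text
clock: 16.1
tcp_pos: [0.7235, -0.1656, 0.1979]
ee_rot: [-179.8, 0.8, 48.5]
contact_force: [-0.1, -0.6, -0.5]
gripper_width: 0.0503
```

```bash
python3 -c "
from h import *
sides(['yellow','red'],box=((.45,.65),(-.28,.3)))
lids({'blue':(.675,-.22)})
for n in('scene','side'):
  c=imaging.capture(n);m=masks(c)['yellow']; P=cloud(c)[m]; P=P[(P[:,2]<.02)&(P[:,0]>.6)]; print('sc',P.min(0),P.max(0))
print(c['img'].shape)
c=imaging.capture('scene');save(c,'e.png')"
```

```text
scene yellow 0.54 0.118 r 0.047 446
scene red 0.528 0.209 r 0.047 426
side yellow 0.539 0.132 r 0.043 19
side red 0.528 0.212 r 0.046 603
[ 0.7225 -0.1629  0.2003] [-179.9    0.7   48.8]
scene blue 0.692 -0.213 r 0.041 mean [ 0.687 -0.209  0.061] 295
side blue 0.674 -0.22 r 0.048 mean [ 0.674 -0.216  0.057] 416
sc [ 0.7512955   0.00601106 -0.0054061 ] [0.81819291 0.09257452 0.01454484]
sc [ 0.75460395  0.00193571 -0.00531279] [0.81657833 0.09350988 0.01159166]
(384, 512, 3)
```

View pics/e.png

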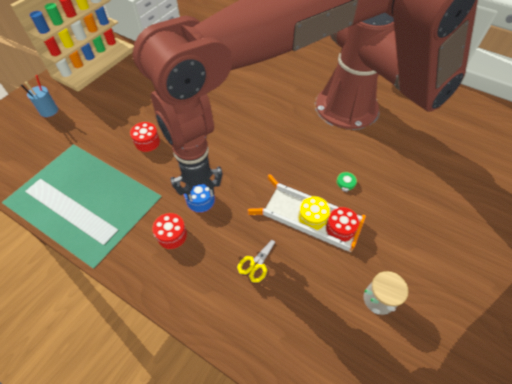

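The picture shows yellow (315,210) against red (343,222) in the rack, with the gripper above the far side of blue (200,195). Descending, then pushing blue down-left to the lane axis.

>>> jog_arm --plan '[{"dx":0,"dy":0,"dz":-55,"ax":0,"ay":0,"az":0.02},{"dx":0,"dy":0,"dz":-48,"ax":0,"ay":0,"az":0},{"dx":0,"dy":0,"dz":-8,"ax":0,"ay":0,"az":0}]'

```text
clock: 16.82
tcp_pos: [0.7228, -0.1599, 0.0943]
ee_rot: [179.6, 0.6, 50.3]
contact_force: [1.0, 0.2, -0.2]
gripper_width: 0.0503
```

>>> jog_arm --plan '[{"dx":-9,"dy":-12,"dz":0,"ax":0,"ay":0,"az":0},{"dx":-9,"dy":-12,"dz":0,"ax":0,"ay":0,"az":0},{"dx":-12,"dy":-15,"dz":0,"ax":0,"ay":0,"az":0},{"dx":-12,"dy":-15,"dz":0,"ax":0,"ay":0,"az":0},{"dx":-12,"dy":-15,"dz":0,"ax":0,"ay":0,"az":0}]'

```text
clock: 17.45
tcp_pos: [0.6678, -0.234, 0.1021]
ee_rot: [179.1, 0.4, 50.3]
contact_force: [0.8, 0.6, -0.7]
gripper_width: 0.0502
```

```bash
python3 -c "
from h import *
sides(['blue'],box=((.45,.75),(-.5,.3)))"
```

```text
scene blue 0.647 -0.266 r 0.042 93
side blue 0.634 -0.275 r 0.048 104
[ 0.6673 -0.235   0.1019] [179.1   0.5  50.2]
```

>>> jog_arm --plan '[{"dx":-12,"dy":-14,"dz":-5,"ax":0,"ay":0,"az":0},{"dx":-12,"dy":-14,"dz":-5,"ax":0,"ay":0,"az":0},{"dx":-12,"dy":-14,"dz":-4,"ax":0,"ay":0,"az":0},{"dx":-12,"dy":-14,"dz":-3,"ax":0,"ay":0,"az":0}]'

```text
clock: 18.05
tcp_pos: [0.6209, -0.2915, 0.0875]
ee_rot: [178.7, 0.2, 50.5]
contact_force: [2.0, 3.6, 4.4]
gripper_width: 0.0505
```

```bash
python3 -c "
from h import *
sides(['blue'],box=((.45,.75),(-.5,.3)))"
```

```text
scene blue 0.603 -0.32 r 0.042 59
side blue 0.589 -0.33 r 0.047 81
[ 0.6194 -0.2926  0.0866] [178.8   0.3  50.3]
```

>>> jog_arm --plan '[{"dx":18,"dy":22,"dz":0,"ax":0,"ay":0,"az":0},{"dx":5,"dy":5,"dz":55,"ax":0,"ay":0,"az":0},{"dx":0,"dy":0,"dz":55,"ax":0,"ay":0,"az":0.1},{"dx":-12,"dy":-40,"dz":0,"ax":0,"ay":0,"az":0.18},{"dx":-12,"dy":-40,"dz":0,"ax":0,"ay":0,"az":0.18}]'

```text
clock: 18.77
tcp_pos: [0.6165, -0.3432, 0.1958]
ee_rot: [179.3, 0.7, 77.5]
contact_force: [0.5, -0.4, -0.1]
gripper_width: 0.0503
```

>>> jog_arm --plan '[{"dx":-12,"dy":-40,"dz":0,"ax":0,"ay":0,"az":0.18},{"dx":-12,"dy":-40,"dz":0,"ax":0,"ay":0,"az":0.16},{"dx":0,"dy":0,"dz":0,"ax":0,"ay":0,"az":0}]'

```text
clock: 19.15
tcp_pos: [0.5896, -0.4279, 0.194]
ee_rot: [179.6, 0.7, 97.5]
contact_force: [1.2, 0.3, -0.8]
gripper_width: 0.0503
```

```bash
python3 -c "
from h import *
lids({'blue':(.59,-.328),'look':(.581,-.538)})
sides(['yellow','red'],box=((.45,.65),(-.28,.3)))"
```

```text
scene blue 0.591 -0.332 r 0.047 mean [ 0.594 -0.331  0.061] 487
scene look 0.581 -0.542 r 0.047 mean [ 0.598 -0.541  0.06 ] 245
side blue 0.592 -0.33 r 0.048 mean [ 0.59  -0.327  0.057] 337
side look 0.578 -0.536 r 0.047 mean [ 0.579 -0.531  0.056] 223
scene yellow 0.54 0.119 r 0.047 443
scene red 0.529 0.209 r 0.046 429
side yellow 0.539 0.131 r 0.043 33
side red 0.527 0.212 r 0.046 730
[ 0.5916 -0.4241  0.1947] [179.5   0.6  97.6]
```

>>> jog_arm --plan '[{"dx":10,"dy":5,"dz":-50,"ax":0,"ay":0,"az":0},{"dx":0,"dy":0,"dz":-50,"ax":0,"ay":0,"az":0},{"dx":0,"dy":0,"dz":-6,"ax":0,"ay":0,"az":0}]'

```text
clock: 19.73
tcp_pos: [0.604, -0.4155, 0.0885]
ee_rot: [179.4, 0.8, 97.7]
contact_force: [0.3, 1.2, 0.6]
gripper_width: 0.0507
```

>>> jog_arm --plan '[{"dx":-2,"dy":15,"dz":-1,"ax":0,"ay":0,"az":0},{"dx":-2,"dy":15,"dz":-2,"ax":0,"ay":0,"az":0},{"dx":-3,"dy":20,"dz":-2,"ax":0,"ay":0,"az":0},{"dx":-3,"dy":20,"dz":-2,"ax":0,"ay":0,"az":0},{"dx":-3,"dy":20,"dz":-2,"ax":0,"ay":0,"az":0}]'

```text
clock: 20.35
tcp_pos: [0.5948, -0.3239, 0.0905]
ee_rot: [179.0, 1.3, 97.7]
contact_force: [0.0, -1.3, -0.7]
gripper_width: 0.0504
```

```bash
python3 -c "
from h import *
sides(['blue'],box=((.45,.75),(-.5,.3)))"
```

```text
scene blue 0.59 -0.28 r 0.051 301
side blue 0.591 -0.269 r 0.047 266
[ 0.5949 -0.3226  0.0902] [179.1   1.2  97.8]
```

>>> jog_arm --plan '[{"dx":-5,"dy":20,"dz":-1,"ax":0,"ay":0,"az":0.03},{"dx":-5,"dy":20,"dz":-1,"ax":0,"ay":0,"az":0.02},{"dx":-5,"dy":20,"dz":-1,"ax":0,"ay":0,"az":0},{"dx":-5,"dy":20,"dz":-1,"ax":0,"ay":0,"az":0},{"dx":-4,"dy":20,"dz":-1,"ax":0,"ay":0,"az":0}]'

```text
clock: 21.08
tcp_pos: [0.5746, -0.2258, 0.0943]
ee_rot: [178.6, 1.8, 100.5]
contact_force: [0.2, -0.7, -0.1]
gripper_width: 0.0503
```

```bash
python3 -c "
from h import *
sides(['blue'],box=((.45,.75),(-.5,.3)))"
```

```text
scene blue 0.57 -0.183 r 0.05 325
side blue 0.57 -0.172 r 0.047 311
[ 0.5742 -0.2243  0.0937] [178.7   1.7 100.7]
```

>>> jog_arm --plan '[{"dx":-2,"dy":18,"dz":-3,"ax":0.02,"ay":0.02,"az":-0.03},{"dx":-3,"dy":20,"dz":-2,"ax":0,"ay":0,"az":-0.03},{"dx":-3,"dy":20,"dz":-2,"ax":0,"ay":0,"az":-0.02},{"dx":-2,"dy":20,"dz":-1,"ax":0,"ay":0,"az":0},{"dx":-2,"dy":20,"dz":-1,"ax":0,"ay":0,"az":0}]'

```text
clock: 21.8
tcp_pos: [0.567, -0.132, 0.0917]
ee_rot: [179.1, 1.2, 95.7]
contact_force: [0.6, -4.5, 4.4]
gripper_width: 0.0503
```

```bash
python3 -c "
from h import *
sides(['blue'],box=((.45,.75),(-.5,.3)))"
```

```text
scene blue 0.567 -0.085 r 0.046 331
side blue 0.566 -0.08 r 0.046 278
[ 0.5662 -0.13    0.0908] [179.2   1.   95.8]
```

>>> jog_arm --plan '[{"dx":-5,"dy":15,"dz":-1,"ax":0,"ay":0,"az":0},{"dx":-5,"dy":15,"dz":-1,"ax":0,"ay":0,"az":0},{"dx":-3,"dy":15,"dz":-1,"ax":0,"ay":0,"az":0}]'

```text
clock: 22.28
tcp_pos: [0.5542, -0.0852, 0.0894]
ee_rot: [179.0, 1.3, 95.7]
contact_force: [1.1, -5.4, 6.4]
gripper_width: 0.0503
```

```bash
python3 -c "
from h import *
sides(['blue'],box=((.45,.75),(-.5,.3)))"
```

```text
scene blue 0.552 -0.041 r 0.048 334
side blue 0.553 -0.036 r 0.045 191
[ 0.5535 -0.0837  0.0887] [179.1   1.1  95.8]
```

>>> jog_arm --plan '[{"dx":0,"dy":15,"dz":0,"ax":0,"ay":0,"az":0},{"dx":-1,"dy":15,"dz":0,"ax":0,"ay":0,"az":0},{"dx":-1,"dy":12,"dz":0,"ax":0,"ay":0,"az":0},{"dx":-1,"dy":8,"dz":0,"ax":0,"ay":0,"az":0},{"dx":0,"dy":4,"dz":0,"ax":0,"ay":0,"az":0}]'

```text
clock: 23.0
tcp_pos: [0.5496, -0.0266, 0.0883]
ee_rot: [179.2, 1.2, 95.8]
contact_force: [0.9, -4.2, 1.9]
gripper_width: 0.0505
```

>>> jog_arm --plan '[{"dx":0,"dy":3,"dz":0,"ax":0,"ay":0,"az":0}]'

```text
clock: 23.12
tcp_pos: [0.5496, -0.0234, 0.0884]
ee_rot: [179.2, 1.2, 95.8]
contact_force: [1.1, -4.0, 1.7]
gripper_width: 0.0501
```

```bash
python3 -c "
from h import *
sides(['blue','yellow','red'],box=((.45,.65),(-.28,.3)))"
```

```text
scene blue 0.549 0.024 r 0.045 340
scene yellow 0.54 0.118 r 0.047 453
scene red 0.529 0.209 r 0.046 431
side blue 0.548 0.026 r 0.046 77
side yellow 0.54 0.12 r 0.046 319
side red 0.527 0.212 r 0.046 798
[ 0.5496 -0.0233  0.0882] [179.2   1.1  95.8]
```

>>> jog_arm --plan '[{"dx":0,"dy":2.5,"dz":0,"ax":0,"ay":0,"az":0}]'

```text
clock: 23.35
tcp_pos: [0.5496, -0.021, 0.0882]
ee_rot: [179.2, 1.2, 95.8]
contact_force: [-0.1, -4.3, 2.9]
gripper_width: 0.0501
```

>>> jog_arm --plan '[{"dx":0,"dy":2,"dz":0,"ax":0,"ay":0,"az":0}]'

```text
clock: 23.48
tcp_pos: [0.5496, -0.02, 0.0883]
ee_rot: [179.2, 1.3, 95.7]
contact_force: [-1.6, -13.3, 2.4]
gripper_width: 0.0502
```

Contact force has stepped up. Withdrawing, then a final check.

>>> jog_arm --plan '[{"dx":1,"dy":-8,"dz":0,"ax":0,"ay":0,"az":0},{"dx":2,"dy":-25,"dz":0,"ax":0,"ay":0,"az":0},{"dx":2,"dy":-30,"dz":20,"ax":0,"ay":0,"az":0},{"dx":0,"dy":-20,"dz":55,"ax":0,"ay":0,"az":0},{"dx":0,"dy":-20,"dz":55,"ax":0,"ay":0,"az":0}]'

```text
clock: 24.1
tcp_pos: [0.5498, -0.1224, 0.2136]
ee_rot: [179.8, 0.6, 95.9]
contact_force: [1.4, -0.4, -0.6]
gripper_width: 0.0507
```

>>> jog_arm --plan '[{"dx":0,"dy":-60,"dz":10,"ax":0,"ay":0,"az":0},{"dx":0,"dy":-60,"dz":0,"ax":0,"ay":0,"az":0},{"dx":0,"dy":0,"dz":0,"ax":0,"ay":0,"az":0}]'

```text
clock: 24.48
tcp_pos: [0.5509, -0.2476, 0.2285]
ee_rot: [179.4, 0.7, 95.9]
contact_force: [-0.4, 1.5, -0.3]
gripper_width: 0.0505
```

```bash
python3 -c "
from h import *
sides(['blue','yellow','red'],box=((.45,.65),(-.2,.3)))
c=imaging.capture('scene'); cv2.imwrite('pics/f.png',cv2.resize(c['img'][150:320,230:420,::-1],None,fx=3,fy=3))"
```

```text
scene blue 0.549 0.028 r 0.046 338
scene yellow 0.539 0.118 r 0.047 455
scene red 0.529 0.209 r 0.046 429
side blue 0.549 0.03 r 0.044 40
side yellow 0.54 0.124 r 0.045 58
side red 0.527 0.212 r 0.046 771
[ 0.5511 -0.2443  0.2283] [179.5   0.6  96.1]
```

View pics/f.png

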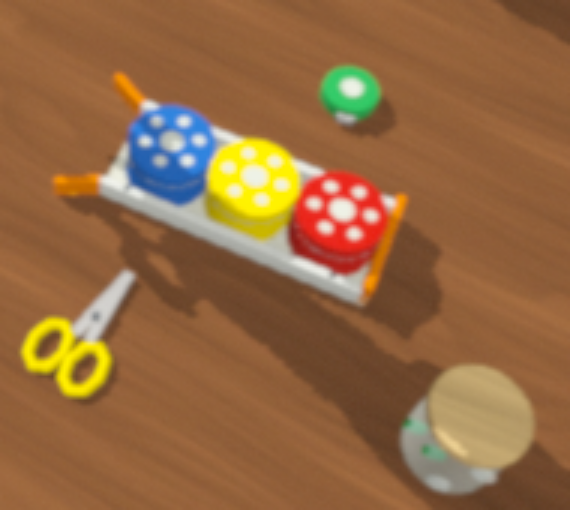

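The crop shows blue (172,150), yellow (252,185) and red (340,220) upright in a row against the stop. Centre spacings in the scene view are about 91–92 mm, and the bystanders have not been touched. Handing in.

```bash
python3 -c "
from h import *
print(robot.job_done())"
```

```text
the job is handed in; nothing more can be done
None
```

All three tins are in the rack in the order asked: red against the end stop, then yellow, then blue. I handed the job in at about 24.5 s of the 72 s allowed. I slid each tin with the half-open gripper and pushed until the force rose, to about 24 N for red, 15 N for yellow and 13 N for blue. The red one used was the look-alike nearest the base.

- **Position:** in the last scene view the centres are at about (0.529, 0.209), (0.539, 0.118) and (0.549, 0.028). That puts them 91–92 mm apart, so touching, and within about 3 mm of the lane's centre line.
- **Side view:** it agrees on red. For yellow and blue few pixels were usable in that view (58 and 40), and yellow reads about 6 mm further along the lane. I trusted the scene view and the contact forces.
- **Surroundings:** in the last picture the tins stand upright and the jar, scissors and tape look undisturbed. I didn't re-measure those three at the end. The gripper was clear of everything.

The first two move calls were refused because some fields were missing, so nothing moved and no time was lost.

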